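Tare the mixing scale through its recessed well

ROBOT

A 6-joint arm with a two-finger parallel gripper is mounted at the origin on the work surface. World frame = base frame: x ahead of the robot, y to its left, z up, the work surface at z = 0. Lengths are in m, angles in degrees, forces in N, time in s.
With the tool pointing down it reaches from about 0.35 to 0.875 m from the base axis. Payload 4.2 kg.
Tool frame: the origin (TCP) lies midway between the tips of the shut fingers; the grasp point (between the pads) lies 19 mm behind it; y points along the fingers, z is the direction in which the jaws open and shut, and the axes are right-handed (so a half turn about y gives the same grasp; the last joint's range is limited). The gripper opens to 87 mm and grips with 3 to 60 N. Pads are 19 mm wide; open, the fingers measure 117 mm over their backs; the gripper's body (75 mm by 190 mm) begins 51 mm behind the grasp point.
Start: joints at [14.817, 22.042, 0.453, 0, -68.411, -14.817], TCP at [0.625, 0, 0.223] pointing down, gripper open.
Joint ranges: [-179.83, 179.83], [-69.29, 118.12], [-61.27, 80.66], [-181.25, 117.63], [-171.15, -9.14], [-177.46, 177.46]. Speed limits (degrees/s): [159.86, 159.86, 180, 180, 180, 180].

INTERFACE

Orientations are given as [roll, pitch, yaw] about the fixed x, y, z axes, in that order (R = Rz(yaw) Ry(pitch) Rx(roll)).
In Python, from workcell import env gives the robot as it stands. The module is installed in compiled form; this text tells all that it offers. Calls block until the motion is done:
- env.goto(position, orientation): joint-space move of the TCP to a pose.
- env.move_straight(position, rotation=None, rate=0.15, force_limit=None): straight line of the TCP; rotation=None keeps the orientation; rate is the mean speed in m/s. With force_limit (N) it stops when the force on the tool has changed by that much, and returns True; else False.
- env.set_joints(angles): joint-space move.
- env.gripper_to(opening, grasp_force=None): opening from 0.0 (shut) to 1.0 (fully open); grasp_force is the grip in N (None keeps the last); returns when the fingers have stopped.
- env.dwell(seconds).
- env.inverse_kinematics(position, orientation): joint angles nearest the present ones, or None.
- env.read_state(): the state.
- env.grab_frame(name): name is "scene" or "side" or "wrist"; returns a dict with "image" (384x512x3 uint8, blue, green, red), "fx", "fy", "cx", "cy" (pixels), "position" and "orientation" of the camera in the world. Camera axes: x right, y up, looking along -z (the intrinsics and any distortion apply to the point x, -y, -z); pixel columns grow to the right and rows downward; lengths in m; the calibration is good to about 2 mm. A picture is of the moment at which its call begins. There is no depth.
A pose or a line that the arm cannot do raises env.Unreachable and nothing moves.
- env.close_job(): hands the job in, once; it reports no verdict.
Trained networks look in a picture, given as the dict that the camera call returned (one of the last four; its "shot" number tells which), for a name from the list of things; names that differ only in an ending like _2 or _b are one class to them, and where a whole thing is asked for, a point or a joint stands for the part that bears it (a point fixed in the world has none). Each returns a list of dicts, best first, with "score" (0 to 1); they miss things now and then, are a little off and sometimes report something else, mostly with a low value. They report only what shows in the picture. A call takes as long as a camera call. They do not tell look-alikes from the thing itself.
- env.search_frame(picture, thing): "xyz" ([x, y, z] in m, in world coordinates, good to about 4 mm: the middle of the surface that is visible of it).
- env.trace(picture, thing): "mask" (384x512 bool, what is visible of it).
The state is a dict: "clock": time; "joint_positions": joint angles; "qvel": joint speeds; "joint_torque": joint torques, N m; "position": TCP position; "tool_rot": TCP orientation; "force": force on the tool from outside, world axes, zero at the start; "wrist_torque": the same for the moment, N m; "opening": opening from 0.0 (shut) to 1.0 (fully open).
Only numpy, scipy, OpenCV 4.12 (cv2) and the standard library are available. Lean on these libraries where they do the work, as an engineer would, in place of code of your own. Each camera call takes 0.05 s, during which the arm holds its last target. There are 200 camera calls.

TASK

Zero the bench scale for the empty mixing pot standing on its pan: with the fingertips push the sliding cover along its guide until the oblong well beneath it is clear, reach a fingertip down into that well and press the sunken tare key fully down for about half a second. Let the key come back up, then push the cover back until it is fully home over the oblong well again. Nothing needs to be gripped or lifted: leave the other key, in the round well, unpressed, and do not shift the pot, the brass weight or the other things on the bench.

Things in the scene. Friction and masses are not known exactly. Their poses are not given: they have to be found in the camera images.
- scale: Grey bench scale, 310 x 300 mm, fixed to the bench. Origin: centre of its underside, on the bench. x runs from the control deck (nearest the robot) to the pan, y along the deck, z up. The flat deck spans x = -150 to -30 mm, y = -150 to +150, 60 mm above the bench. The steel pan (180 x 280 mm, centred at x = 67 mm) has its top 66 mm above the bench.
- deck_mid (a point): Middle of the deck's surface (x = -90, y = 0, z = 60 mm of the scale), on the centre line of the cover's guide. Two rails, 10 mm wide and rising 14 mm above the deck, run along y 39 mm either side of this line (68 mm clear between them), from y = -145 to +145 mm, open at both ends. Same axes as the scale.
- cover (a joint): Sliding cover between the rails, travel in m along the scale's +y: 0 = fully home over the oblong (tare) well, 0.10 = far stop, over the round well. It starts 0 to 12 mm from home. It slides with a friction of about 1.5 N and stays where it is left. The oblong well is wholly uncovered above 0.077.
- cover_top (a point): Centre of the cover's top face. The cover is a plain dark steel block, 64 mm along the scale's x, 92 mm along y, 14 mm high, its underside 1 mm above the deck (its top 75 mm above the bench); its flat ends facing -y and +y are free to be pushed. Same axes as the scale.
- tare_well (a point): Centre of the mouth of the oblong tare well, at the deck's surface, at x = -90, y = -50 mm of the scale. The mouth is 40 mm along the scale's x and 62 mm along y, walls upright. Same axes as the scale.
- tare_key (a joint): Travel of the tare key in m: 0 = up, 0.005 = fully down (counts as down above 0.0035). Springs back: it starts to move at 1.5 N and is fully down at 4 N.
- tare_top (a point): Centre of the tare key's flat top (28 mm along x, 48 mm along y, grey), 18 mm below the deck's surface when up, in the middle of the oblong well.
- units_key (a joint): Travel of the other key in m: 0 = up, 0.005 = fully down; same spring. Not to be pressed.
- units_top (a point): Centre of the other key's flat round top (34 mm across, grey), 18 mm below the deck, in a round well 48 mm across at x = -90, y = +50 mm of the scale.
- pot: Empty white open mixing pot, 90 mm across, 85 mm high, standing loose on the scale's pan; origin at the centre of its underside. Leave it there.
- weight: Brass weight, 40 mm across, 55 mm high, loose on the pan beside the pot; origin under its centre. Leave it.
- brush: Foam brush lying on the bench between the robot and the scale, 22 mm high, about 140 mm long; origin on the bench near its head, handle along its -x. Leave it.
- jar: Amber jar, 64 mm across, 85 mm high; origin under its centre. Leave it.
- tin: Tin, 76 mm across, 100 mm high; origin under its centre. Leave it.
- foam_offcut: Pink foam block, 130 x 70 x 50 mm; origin under its centre. Leave it.
- spatula: Spatula with a wooden handle, 280 mm long and 20 mm high, lying on the bench, handle to its -x; origin under its middle. Leave it.
Things that resemble listed ones, but are neither listed nor needed, are in the scene too. Leave any blue look-alike of the pot alone.

How it is judged (in metres and radians):
On the way, in this order (a step that is already met when the one before it is completed fails the run):
1. the cover is pushed aside so that the oblong well is uncovered (value of joint cover above 0.07 m), for 0.1 s.
2. the tare key is held down (more than 3.5 mm of its 5) for 0.4 s with the cover aside (value of joint tare_key above 0.0035 m and value of joint cover above 0.06 m), for 0.4 s.
3. the tare key is up again (value of joint tare_key below 0.001 m), for 0.1 s.
4. the cover is pushed home (value of joint cover below 0.005 m), for 0.2 s.
At the end, for the whole second after the job is handed in: The cover is within 5 mm of home and at rest over the oblong well, both keys are up (within 1 mm), and the pot and the weight stand upright on the pan within 10 mm of where they started (value of joint cover below 0.005 m and velocity of joint cover below 0.005 m/s and value of joint each of tare_key, units_key below 0.001 m and distance of each of pot, weight from where it was at the start of the episode below 0.01 m and angle between each of pot, weight's own z axis and vertical below 0.1 rad and linear speed of pot below 0.02 m/s); the robot touches nothing.
It fails at once if the other key, in the round well, is pressed by more than 2 mm (value of joint units_key above 0.002 m).
It fails at once if the pot is shifted by more than 10 mm or tipped (distance of pot from where it was at the start of the episode above 0.01 m or angle between pot's own z axis and vertical above 0.15 rad).
It fails at once if the weight is shifted or lifted by more than 10 mm (distance of weight from where it was at the start of the episode above 0.01 m).
It fails at once if another thing on the bench is shifted or lifted by more than 20 mm (distance of any of jar, tin, foam_offcut, spatula, brush from where it was at the start of the episode above 0.02 m).
It also fails if it takes over 51 s, if anything falls off the work surface, if the arm or the gripper's body presses on something with over 40 N, if the wrist force passes 120 N, or if a joint passes its speed limit or range.

## Working session

There is one attempt and no reset: what is moved stays moved. The work goes in short steps, each a Python script; the robot and the scene stay as the last script left them, time stands still between calls to the robot, and variables do not carry over. Pictures are saved under pics/ and viewed, about 8 in all and at most 12, crops included, and the job is handed in when it is done.

```bash
mkdir -p pics; python3 - <<'E'
from workcell import env
import cv2, numpy as np
s=env.read_state(); print(s['clock'],s['position'],s['tool_rot'],s['opening'],s['force'])
ims=[]
for n in ("scene","side","wrist"):
    p=env.grab_frame(n); cv2.imwrite(f"pics/{n}0.png",p["image"]); ims.append(p["image"])
    print(n,p["position"],p["orientation"],p["fx"],p["fy"],p["cx"],p["cy"],[k for k in p])
    for t in ("scale","cover_top","tare_well","pot","weight","brush","units_top","tare_top"):
        try: print(t,[(np.round(d["xyz"],3).tolist(),round(d["score"],2)) for d in env.search_frame(p,t)][:3])
        except Exception as e: print(t,repr(e)[:80])
cv2.imwrite("pics/both.png",cv2.resize(np.vstack(ims[:2]),(800,1200))[:, :])
E
```

```text
0.0 [6.24410828e-01 3.39263692e-05 2.21464965e-01] [-8.98748895e+01  5.98466382e-03  8.99900210e+01] 0.9956765336191072 [-0.00311253 -0.36378107 -0.25203687]
scene [ 1.08819603 -0.4153998   1.03429276] [ 3.30900903e+01 -1.28561176e-02  5.00889372e+01] 397.08564078231274 397.08564078231274 248.87744738298846 198.11504269175 ['image', 'fx', 'fy', 'cx', 'cy', 'position', 'orientation', 'shot']
scale [([0.6, -0.114, 0.061], 0.62), ([0.71, 0.398, 0.083], 0.59)]
cover_top [([0.501, -0.137, 0.074], 0.62)]
tare_well [([0.602, -0.115, 0.064], 0.79), ([0.692, -0.429, 0.084], 0.31)]
pot [([0.642, -0.018, 0.115], 0.95), ([0.595, -0.111, 0.067], 0.71), ([0.828, 0.173, 0.047], 0.56)]
weight [([0.651, -0.16, 0.106], 0.54)]
brush [([0.391, -0.065, 0.022], 0.7)]
units_top []
tare_top []
side [ 0.32196938 -0.86913679  1.0980626 ] [ 42.11064075   0.76690513 -20.78191279] 497.0105562440251 497.0105562440251 259.0384868264345 183.73000508684848 ['image', 'fx', 'fy', 'cx', 'cy', 'position', 'orientation', 'shot']
scale [([0.561, -0.132, 0.067], 0.65)]
cover_top [([0.496, -0.137, 0.077], 0.57), ([0.689, 0.
[... 212 characters left out ...]
.158, 0.104], 0.54)]
brush [([0.389, -0.069, 0.024], 0.91)]
units_top [([0.488, -0.036, 0.047], 0.41)]
tare_top []
wrist [ 0.62570599 -0.07511326  0.3851832 ] [-1.60134688e+01  1.48980422e-02 -1.79918243e+02] 280.6090731868135 280.6090731868135 257.4362307943931 193.6113927634292 ['image', 'fx', 'fy', 'cx', 'cy', 'position', 'orientation', 'shot']
scale [([0.566, -0.088, 0.066], 0.65)]
cover_top [([0.5, -0.135, 0.071], 0.57)]
tare_well [([0.565, -0.094, 0.066], 0.67)]
pot [([0.69, 0.166, 0.044], 0.89), ([0.658, -0.019, 0.11], 0.77)]
weight [([0.641, -0.148, 0.107], 0.55)]
brush [([0.393, -0.066, 0.025], 0.95)]
units_top []
tare_top [([0.567, -0.09, 0.064], 0.7), ([0.49, -0.042, 0.04], 0.61)]
```

View pics/scene0.png

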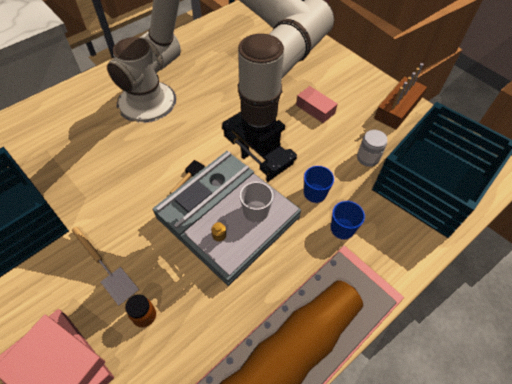

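View pics/wrist0.png

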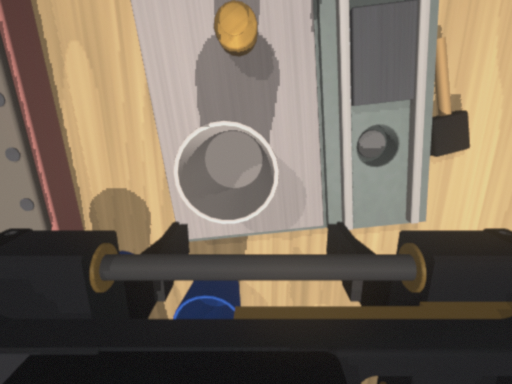

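```bash
python3 - <<'E'
from workcell import env
import cv2, numpy as np, pickle
env.gripper_to(0.0)
env.goto([0.56,-0.085,0.28],[-90,0,5])
s=env.read_state(); print(s['clock'],s['position'],s['tool_rot'],s['opening'])
p=env.grab_frame("wrist"); cv2.imwrite("pics/w1.png",p["image"])
for t in ("cover_top","units_top"):
    print(t,[(np.round(d["xyz"],3).tolist(),round(d["score"],2)) for d in env.search_frame(p,t)][:3])
m=env.trace(p,"cover_top"); print([(d["score"],d["mask"].sum()) for d in m])
pickle.dump((p,m),open("w1.pkl","wb"))
if m:
    c=max(cv2.findContours(m[0]["mask"].astype(np.uint8),0,2)[0],key=cv2.contourArea); print(cv2.minAreaRect(c))
print(p["position"],p["orientation"])
E
```

```text
4.1083 [ 0.56005862 -0.08487973  0.27982279] [-8.99944176e+01  8.07707527e-03  5.04921041e+00] 0.004728260466296772
cover_top [([0.493, -0.131, 0.072], 0.69), ([0.521, -0.085, 0.065], 0.29)]
units_top [([0.489, -0.045, 0.04], 0.96), ([0.538, -0.436, 0.005], 0.46)]
[(0.93, np.int64(3757))]
((224.48373413085938, 119.78446197509766), (51.986576080322266, 74.32171630859375), 88.69805145263672)
[ 0.48574746 -0.0912968   0.44244889] [-1.59683871e+01 -5.52684526e-02  9.51322005e+01]
```

View pics/w1.png

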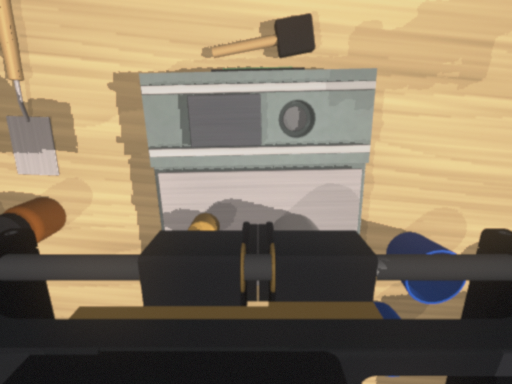

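```bash
cat > h.py <<'E'
import numpy as np
from scipy.spatial.transform import Rotation as Ro
def unproj(p,uv,z):
    uv=np.atleast_2d(uv).astype(float)
    d=np.c_[(uv[:,0]-p["cx"])/p["fx"],-(uv[:,1]-p["cy"])/p["fy"],-np.ones(len(uv))]
    d=Ro.from_euler("xyz",p["orientation"],degrees=True).apply(d)
    o=np.array(p["position"]); return o+d*((z-o[2])/d[:,2])[:,None]
E
python3 - <<'E'
import pickle,cv2,numpy as np
from h import *
p,m=pickle.load(open("w1.pkl","rb"))
mask=m[0]["mask"].astype(np.uint8)
c=max(cv2.findContours(mask,0,1)[0],key=cv2.contourArea)[:,0]
w=unproj(p,c,0.075)[:,:2]
r=cv2.minAreaRect((w*1000).astype(np.float32)); print("cover mm",r)
# rails: bright pixels columns 150..365
g=cv2.cvtColor(p["image"],cv2.COLOR_BGR2GRAY)
for lo,hi in((76,98),(140,160)):
    pts=[]
    for u in range(165,355,5):
        col=g[lo:hi,u].astype(float); k=np.clip(col-170,0,None)
        if k.sum()>0: pts.append((u,lo+(k*np.arange(hi-lo)).sum()/k.sum()))
    W=unproj(p,pts,0.074)[:,:2]; a=np.polyfit(W[:,1],W[:,0],1); res=W[:,0]-np.polyval(a,W[:,1])
    print("rail n",len(pts),"yaw",-np.degrees(np.arctan(a[0])),"x at y=-.085",np.polyval(a,-.085),"std",res.std())
print("roundwell",unproj(p,[(297,118)],.06))
print("deck corners",unproj(p,[(140,72),(376,69)],.06))
im=cv2.drawContours(p["image"].copy(),[c[:,None]],-1,(0,0,255),1)
cv2.imwrite("pics/c1.png",cv2.resize(im[55:190,130:390],None,fx=3,fy=3,interpolation=cv2.INTER_NEAREST))
E
```

```text
cover mm ((498.0001220703125, -131.10498046875), (63.69379806518555, 93.0918197631836), 6.41654634475708)
rail n 38 yaw 6.39756523884656 x at y=-.085 0.45383921966012153 std 0.000142059650681683
rail n 38 yaw 6.3728536198129655 x at y=-.085 0.532473216702108 std 0.00012733916758609043
roundwell [[ 0.48696033 -0.03852929  0.06      ]]
deck corners [[ 0.44908095 -0.24287315  0.06      ]
 [ 0.41897485  0.05286221  0.06      ]]
```

View pics/c1.png

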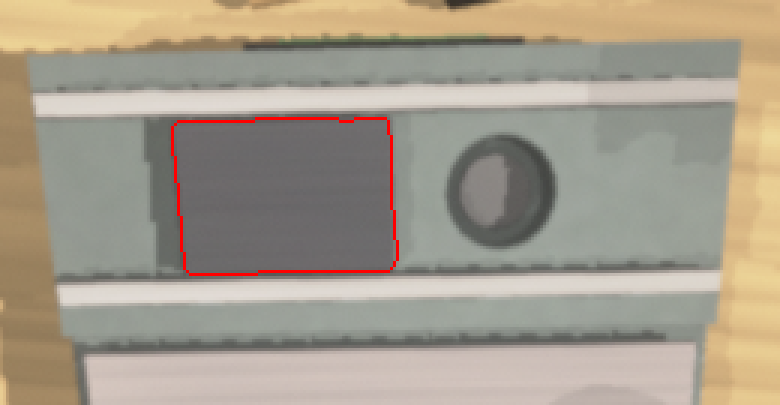

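The cover, rails and round well agree to about 1 mm: yaw is 6.4°, deck_mid is (0.493, -0.088), and the cover sits about 7 mm from home. Next I push the cover aside.

```bash
cat >> h.py <<'E'
YAW=6.4; D=np.array([0.4933,-0.0882]); ey=np.array([-np.sin(np.radians(YAW)),np.cos(np.radians(YAW))]); O=[-90,0,YAW]
def P(s,z): return [*(D+s*ey),z]
def S(st): return round(float((np.array(st["position"][:2])-D)@ey),4)
def rep(env,tag):
    s=env.read_state(); print(tag,"t",round(s["clock"],2),"s",S(s),"z",round(float(s["position"][2]),4),"F",np.round(s["force"],2))
E
python3 - <<'E'
from workcell import env
from h import *
import cv2
env.goto(P(-0.128,0.17),O); rep(env,"above")
print(env.move_straight(P(-0.128,0.068),rate=0.08,force_limit=6)); rep(env,"down")
print(env.move_straight(P(-0.010,0.068),rate=0.05,force_limit=8)); rep(env,"pushed")
env.move_straight(P(-0.025,0.068),rate=0.08); env.move_straight(P(-0.05,0.13),rate=0.12); rep(env,"up")
p=env.grab_frame("side"); cv2.imwrite("pics/s2.png",cv2.resize(p["image"][130:290,170:390],None,fx=3,fy=3))
E
```

```text
above t 5.05 s -0.1282 z 0.1711 F [-0.14 -0.42  0.56]
False
down t 6.47 s -0.1281 z 0.0686 F [ 0.58 -0.51 -0.29]
False
pushed t 8.98 s -0.01 z 0.068 F [ 0.32 -1.46 -0.16]
up t 10.03 s -0.0497 z 0.1294 F [-0.3  -0.14 -0.12]
```

View pics/s2.png

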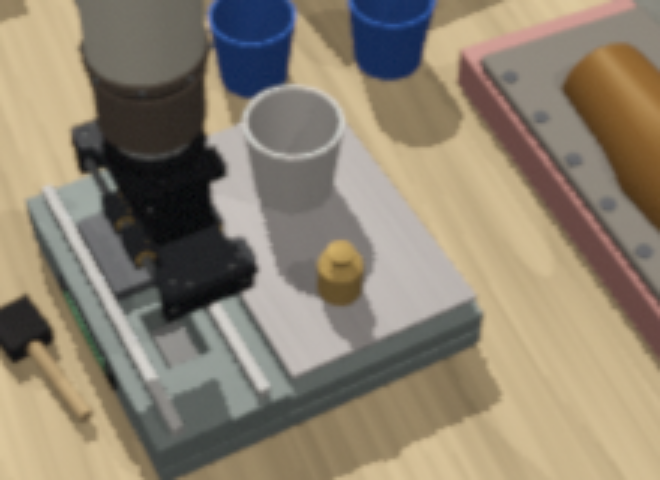

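The side view shows the oblong well clear, with its mouth centre near crop (178,335) and the grey key visible inside. The pot and weight haven't moved. Next I press.

```bash
python3 - <<'E'
from workcell import env
from h import *
import cv2
p=env.grab_frame("side"); w=unproj(p,[(170+178/3,130+335/3)],.06)[0]; print("well seen",w,"planned",P(-.05,.06))
assert np.hypot(*(w[:2]-np.array(P(-.05,0)[:2])))<0.008
env.move_straight(P(-0.05,0.050),rate=0.08,force_limit=5); rep(env,"in well")
print(env.move_straight(P(-0.05,0.0355),rate=0.015,force_limit=8)); rep(env,"pressed")
env.dwell(0.7); rep(env,"held")
E
```

```text
well seen [ 0.50078505 -0.14530474  0.06      ] planned [np.float64(0.4988734466103163), np.float64(-0.13788839595802982), 0.06]
in well t 11.28 s -0.0501 z 0.0505 F [ 0.06 -0.31  1.13]
True
pressed t 12.1 s -0.05 z 0.0374 F [-1.45  0.2   5.32]
held t 12.8 s -0.05 z 0.0374 F [-0.67  0.69  6.  ]
```

```bash
python3 - <<'E'
from workcell import env
from h import *
import cv2
env.move_straight(P(-0.05,0.13),rate=0.08); env.dwell(0.2); rep(env,"up")
p=env.grab_frame("wrist"); cv2.imwrite("pics/w3.png",p["image"])
env.move_straight(P(0.128,0.13),rate=0.15)
print(env.move_straight(P(0.128,0.068),rate=0.08,force_limit=6)); rep(env,"down")
print(env.move_straight(P(0.025,0.068),rate=0.05,force_limit=8)); rep(env,"pushed")
print(env.move_straight(P(-0.006,0.068),rate=0.02,force_limit=8)); rep(env,"home?")
env.dwell(0.3)
env.move_straight(P(0.03,0.068),rate=0.08); env.move_straight(P(0.03,0.15),rate=0.12)
q=[*(np.array(P(0,0)[:2])+0.067*np.array([ey[1],-ey[0]])),0.28]
env.goto(q,O); rep(env,"view")
p=env.grab_frame("wrist"); cv2.imwrite("pics/w4.png",p["image"])
m=env.trace(p,"cover_top")
if m:
    c=max(cv2.findContours(m[0]["mask"].astype(np.uint8),0,1)[0],key=cv2.contourArea)[:,0]
    r=cv2.minAreaRect((unproj(p,c,.075)[:,:2]*1000).astype(np.float32)); print(r, "cover", (np.array(r[0])/1000-D)@ey+0.05)
for n in("wrist",):
    for t in("pot","weight"): print(t,[(np.round(d["xyz"],3).tolist(),round(d["score"],2)) for d in env.search_frame(p,t)][:3])
E
```

```text
up t 14.32 s -0.05 z 0.1296 F [ 0.73 -0.05  0.24]
False
down t 16.62 s 0.128 z 0.0684 F [0.33 0.64 0.38]
False
pushed t 18.83 s 0.025 z 0.068 F [ 0.36 -0.22 -0.22]
True
home? t 19.88 s 0.0037 z 0.0679 F [-0.16  3.17  1.35]
view t 22.14 s 0.0001 z 0.2786 F [ 0.46 -0.51 -0.3 ]
((499.3184509277344, -138.40025329589844), (63.57633590698242, 94.10102844238281), 6.456140041351318) cover -0.0005582715576505776
pot [([0.615, -0.035, 0.102], 0.88), ([0.708, 0.185, 0.059], 0.8), ([0.522, -0.086, 0.066], 0.53)]
weight [([0.627, -0.153, 0.1], 0.88)]
```

View pics/w4.png

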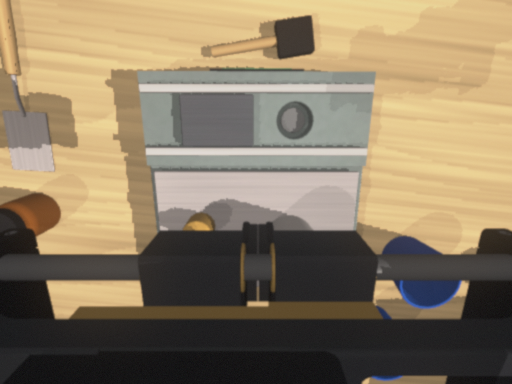

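The cover is home at about -0.5 ± 1 mm, and the arm felt the end stop. The round well is open and the gripper is clear of everything. Handing in.

```bash
python3 - <<'E'
from workcell import env
from h import *
import cv2
p=env.grab_frame("side")
for t in("pot","weight"): print(t,[(np.round(d["xyz"],3).tolist(),round(d["score"],2)) for d in env.search_frame(p,t)][:3])
env.close_job()
E
```

```text
pot [([0.834, 0.154, 0.058], 0.8), ([0.654, -0.025, 0.123], 0.62), ([0.724, 0.2, 0.073], 0.58)]
weight [([0.642, -0.16, 0.105], 0.81), ([0.561, -0.13, 0.066], 0.4)]
the job is handed in; nothing more can be done
```

The job is done and handed in at about 22 s of the 51 s allowed; no verdict was reported.

**What I did:** With the fingers shut, I pushed the cover aside and pressed the tare key for about 0.7 s. I let the key come back up, then pushed the cover back until its end stop was felt, and moved clear.

**Last checks:**
- **Tare key:** at the bottom of the press the fingertip read 6 N at z = 37.4 mm. The key needs 4 N and about 37 mm to be fully down.
- **Cover:** the last wrist picture puts it at -0.6 mm from home, with about 1 mm of uncertainty; it started at about 7 mm.
- **Pot and weight:** the side camera places both within about 4 mm of where they started, which is the detector's own accuracy.
- **Round-well key:** I never reached into that well. Its key was not measured directly.

**Disagreements:**
- My hand-picked well centre in the side picture was 7 mm off the planned point. I took this as picking error, and the fingertip went into the well without touching anything.
- The last wrist picture put the pot about 4 cm from its place because the gripper hid most of it. The side view corrected that.
- The far stop was not felt on the first push, so I confirmed the well was clear from a picture instead.

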